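Spin the radishes and hold the spinner's brake

TASK

Spin the washed radishes in the pump-action salad spinner: give the black plunger in the middle of its lid two brisk strokes, each pushed all the way down to its stop and let right back up, so that the basket is left turning. Then press the red brake button on the lid all the way down until the basket stands still, and finish there, still holding the button fully down with the plunger up. Leave the salt box, mortar, tongs and pan lid where they are.

Things in the scene. Friction and masses are not known exactly. Their poses are not given: they have to be found in the camera images.
- spinner: pump-action salad spinner, clear bowl and clear lid with white rim, 216 mm across; it stands firmly on a rubber foot and does not shift. Origin: centre of its underside on the counter; z up; its x axis points from the middle towards the brake button. The lid's flat top is 122 mm above the origin, the white pump collar and brake surround 126 mm
- plunger_top (a point): centre of the top of the black round plunger (46 mm diameter) in the middle of the lid; with the plunger up it stands 30 mm above its collar, 156 mm above the counter. It moves with the plunger
- plunger (a joint): plunger travel in m, 0 = up, 0.025 = down at its hard stop; pushed straight down. The return spring takes 4 N at the top and 8 N at the bottom; the drive adds 3 to 12 N while it is pushed briskly (30 to 100 mm/s), so a light touch stops short: go by the travel. It springs back up by itself within about 1 s when let go
- brake_top (a point): centre of the top of the red brake button (28 mm along the spinner's x, 38 mm along its y), 68 mm from the middle of the lid; 136 mm above the counter when up (10 mm above its white surround). It moves with the button
- brake (a joint): brake button travel in m, 0 = up, 0.008 = fully down at its hard stop (2 mm proud of the surround); pushed straight down, the springs take 3 N at first and about 9 N at the stop; springs back when let go
- basket (a joint): turning angle of the green basket inside, rad, free to turn without end; the plunger's down stroke drives it through a one-way clutch (up to 2 rad/s for each 10 mm/s of plunger speed, positive way), it then coasts, its speed halving about every 6 s, and the pressed brake stops it within a second
- salt_box: white plastic salt box with blue flip-top lid, 94 x 124 mm, 98 mm high; origin: centre of its underside
- mortar: white ceramic mortar, 124 mm across, 75 mm high, with its pestle leaning out to 125 mm high; origin: centre of its underside
- tongs: stainless kitchen tongs lying flat, 265 mm long along its x, 80 mm wide, 22 mm high; origin: on the counter, mid-length
- pan_lid: aluminium saucepan lid lying flat, 186 mm across, black knob to 49 mm high; origin: centre of its underside
Things that resemble listed ones, but are neither listed nor needed, are in the scene too. What is meant by the spinner is not orange, purple or turquoise, and is the larger of those in its own colour.

How it is judged:
On the way, in this order (a step that is already met when the one before it is completed fails the run):
1. plunger pushed down to its stop (first stroke) (value of joint plunger above 0.0225 m), for 0.05 s.
2. plunger let back up (value of joint plunger below 0.004 m), for 0.05 s.
3. plunger pushed down to its stop again (second stroke) (value of joint plunger above 0.0225 m), for 0.05 s.
4. plunger back up and the basket left turning (value of joint plunger below 0.004 m and velocity of joint basket above 1 rad/s), for 0.05 s.
5. brake button fully down and the basket stopped (value of joint brake above 0.0065 m and velocity of joint basket between -0.2 and 0.2 rad/s), for 0.3 s.
At the end, for the whole second after the job is handed in: the robot still holds the brake button down (at least 6.5 of its 8 mm), the basket stands still (under 0.2 rad/s) and the plunger is up (within 4 mm) (all of step 5 and value of joint plunger below 0.004 m); the arm keeps its last pose, push and grip.
It fails at once if salt box, mortar, tongs or pan lid shifted by more than 15 mm (distance of any of salt_box, mortar, tongs, pan_lid from where it was at the start of the episode above 0.015 m).
It also fails if it takes over 38 s, if anything falls off the work surface, if the arm or the gripper's body presses on something with over 40 N, if the wrist force passes 120 N, or if a joint passes its speed limit or range.

ROBOT

A 6-joint arm with a two-finger parallel gripper is mounted at the origin on the work surface. World frame = base frame: x ahead of the robot, y to its left, z up, the work surface at z = 0. Lengths are in m, angles in rad, forces in N, time in s.
With the tool pointing down it reaches from about 0.35 to 0.975 m from the base axis. Payload 7.1 kg.
Tool frame: the origin (TCP) lies on the centre line of the jaws, within the pads' length; the fingertips stand 11 mm ahead of it and the grasp point (between the pads) lies 8 mm behind it (finger_overhang is the z of the fingertips in the tool frame, in m); z points along the fingers, y is the line along which they close (so a half turn about z gives the same grasp; the last joint's range is limited). The gripper opens to 88 mm and grips with 3 to 60 N. Pads are 20 mm wide; open, the fingers measure 115 mm over their backs; the gripper's body (75 mm by 178 mm) begins 61 mm behind the grasp point.
Start: joints at [1.166, 0.423, 1.63, -0, 1.089, -0.019], TCP at [0.235, 0.579, 0.234] pointing down, gripper open.
Joint ranges: [-3, 3], [-0.9, 2.11], [0.09, 2.58], [-1.31, 4.45], [0.11, 2.69], [-2.54, 2.54]. Speed limits (rad/s): [2.39, 2.39, 3.01, 3.14, 3.14, 3.14].

INTERFACE

Orientations are given as a unit quaternion [x, y, z, w].
In Python, from rig import * gives the robot as it stands. Calls block until the motion is done:
- move_to(position, orientation): joint-space move of the TCP to a pose.
- line_to(position, orientation=None, velocity=0.15): straight line of the TCP; orientation=None keeps the orientation; velocity is the mean speed in m/s.
- goto_joints(angles): joint-space move.
- move_gripper(opening): opening from 0.0 (shut) to 1.0 (fully open); the grip force is fixed at half the most; returns when the fingers have stopped.
- sleep(seconds).
- inverse_kinematics(position, orientation): joint angles nearest the present ones, or None.
- get_image(name): name is "scene" or "top"; returns a dict with "color" (420x560x3 uint8, red, green, blue), "range_z" (420x560 float32, m along the optical axis (not along the pixel's ray), 0 where there is no reading), "mtx" (3x3 intrinsics, pixels), "distortion" ([k1, k2, p1, p2, k3] as OpenCV has them; the pictures are not rectified), "world_from_camera" (4x4, takes a point from camera to world coordinates). Camera axes: x right, y down, z forward; pixel columns grow to the right and rows downward; lengths in m; the calibration is good to about 2 mm. A picture is of the moment at which its call begins.
A pose or a line that the arm cannot do raises IKError and nothing moves.
- hand_in(): hands the job in; it is judged then, once.
Trained networks look in a picture, given as the dict that the camera call returned (one of the last four; its "shot" number tells which), for a name from the list of things; names that differ only in an ending like _2 or _b are one class to them, and where a whole thing is asked for, a point or a joint stands for the part that bears it (a point fixed in the world has none). Each returns a list of dicts, best first, with "conf" (0 to 1); they miss things now and then, are a little off and sometimes report something else, mostly with a low value. They report only what shows in the picture. A call takes as long as a camera call. They do not tell look-alikes from the thing itself.
- cut_out(picture, thing): "pixels" (420x560 bool, what is visible of it) and "rect" ([centre column, centre row, width, height] in pixels, round what is visible of it).
Readings, each from a call of its own:
- read_t(): time.
- read_joints(): joint angles.
- read_joint_vel(): joint speeds.
- read_tau(): joint torques, N m.
- read_tool_pos(): TCP position.
- read_orientation(): TCP orientation.
- read_wrist_force(): force on the tool from outside, world axes, zero at the start.
- read_ft_torque(): the same for the moment, N m.
- read_grip_width(): opening from 0.0 (shut) to 1.0 (fully open).
- read_grasp_force(): force on a finger pad.
Only numpy, scipy, OpenCV 4.12 (cv2) and the standard library are available. Lean on these libraries where they do the work, as an engineer would, in place of code of your own. Each camera call takes 0.05 s, during which the arm holds its last target. There are 200 camera calls.

## Working session

There is one attempt and no reset: what is moved stays moved. The work goes in short steps, each a Python script; the robot and the scene stay as the last script left them, time stands still between calls to the robot, and variables do not carry over. Pictures are saved under pics/ and viewed, at most 10 in all, crops included, and the job is handed in when it is done.

```bash
mkdir -p pics
cat > h.py <<'E'
from rig import *
import numpy as np, cv2
def world(im,px,z=None):
    px=np.atleast_2d(np.asarray(px,float))
    n=cv2.undistortPoints(px.reshape(-1,1,2),np.array(im["mtx"]),np.array(im["distortion"])).reshape(-1,2)
    T=np.array(im["world_from_camera"]); d=np.c_[n,np.ones(len(n))]@T[:3,:3].T
    if z is None:
        s=im["range_z"][px[:,1].round().astype(int),px[:,0].round().astype(int)]
    else: s=(z-T[2,3])/d[:,2]
    return T[:3,3]+d*np.reshape(s,(-1,1))
E
python3 - <<'E'
from h import *
ims={}
for c in("top","scene"):
    im=get_image(c); ims[c]=im
    cv2.imwrite(f"pics/{c}0.png",im["color"][:,:,::-1])
    for t in("spinner","plunger_top","brake_top"):
        for r in cut_out(im,t):
            m=r["pixels"]; ys,xs=np.nonzero(m); P=world(im,np.c_[xs,ys]); 
            print(c,t,round(r["conf"],2),np.round(r["rect"]),m.sum(),np.median(P,0).round(3),np.percentile(P,[5,95],0).round(3).tolist())
print(read_t(),read_orientation(),read_wrist_force())
E
```

```text
top spinner 0.96 [249. 125.  56.  53.] 2386 [ 0.777 -0.062  0.09 ] [[0.713, -0.128, 0.083], [0.846, 0.004, 0.106]]
top spinner 0.85 [261. 210.  77.  79.] 4632 [ 0.518 -0.106  0.123] [[0.432, -0.191, 0.118], [0.607, -0.018, 0.147]]
top spinner 0.84 [332. 310.  81.  82.] 5008 [ 0.251 -0.307  0.121] [[0.164, -0.397, 0.116], [0.339, -0.219, 0.145]]
top spinner 0.83 [150. 165.  50.  50.] 2167 [0.654 0.22  0.085] [[0.594, 0.159, 0.078], [0.718, 0.284, 0.101]]
top spinner 0.78 [424. 277.  78.  78.] 4731 [ 0.334 -0.561  0.122] [[0.247, -0.652, 0.116], [0.421, -0.476, 0.145]]
top plunger_top 0.8 [262. 210.  19.  16.] 222 [ 0.518 -0.105  0.155] [[0.501, -0.125, 0.141], [0.536, -0.086, 0.161]]
top plunger_top 0.61 [428. 280.  16.  18.] 254 [ 0.335 -0.563  0.153] [[0.316, -0.583, 0.132], [0.351, -0.547, 0.159]]
top plunger_top 0.58 [331. 311.  17.  21.] 250 [ 0.253 -0.307  0.153] [[0.235, -0.327, 0.134], [0.272, -0.289, 0.159]]
top plunger_top 0.41 [149. 163.   9.  14.] 130 [0.656 0.222 0.105] [[0.643, 0.21, 0.087], [0.674, 0.237, 0.112]]
top brake_top 0.69 [423. 304.  17.  12.] 130 [ 0.268 -0.5
[... 1692 characters left out ...]
 0.115]]
scene brake_top 0.72 [259. 192.  12.  17.] 135 [ 0.458 -0.095  0.135] [[0.445, -0.11, 0.128], [0.47, -0.076, 0.137]]
scene brake_top 0.63 [100. 354.  27.  25.] 334 [ 0.273 -0.556  0.133] [[0.258, -0.571, 0.126], [0.285, -0.538, 0.135]]
scene brake_top 0.57 [338. 137.   6.   4.] 44 [0.614 0.234 0.093] [[0.604, 0.226, 0.086], [0.624, 0.248, 0.096]]
scene brake_top 0.56 [370. 208.   6.  11.] 54 [ 0.732 -0.058  0.099] [[0.724, -0.068, 0.097], [0.74, -0.047, 0.101]]
scene brake_top 0.44 [128. 238.  16.  14.] 174 [ 0.194 -0.294  0.133] [[0.179, -0.31, 0.125], [0.204, -0.279, 0.136]]
0.4 [ 1.91701754e-01  9.81453219e-01 -1.29080659e-04 -2.34785560e-05] [-0.33278775 -0.51753374  0.5328795 ]
```

```bash
python3 -c "
import cv2
a=cv2.imread('pics/top0.png')
cv2.imwrite('pics/top0c.png',cv2.resize(a,(784,588)))"
```

```text
(no output)
```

View pics/top0c.png

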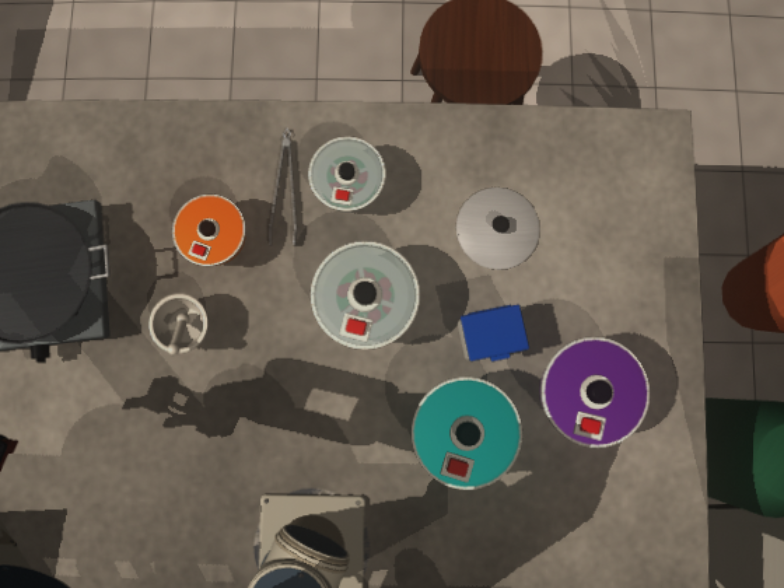

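View pics/scene0.png

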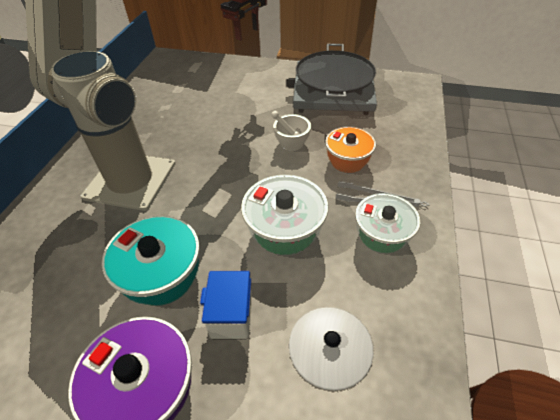

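The two views agree. The target is the large clear spinner, with its plunger at top px (262,210) and its brake at (255,233). The small clear one at (249,125) is a decoy. Next I refine on the top faces, shut the gripper and go above the plunger.

```bash
cat > a.py <<'E'
from h import *
from scipy.spatial.transform import Rotation as R
import json
def near(t,zlo,zhi,c0):
    out=[]
    for c in("top","scene"):
        im=get_image(c)
        for r in cut_out(im,t):
            ys,xs=np.nonzero(r["pixels"]); P=world(im,np.c_[xs,ys]); P=P[(P[:,2]>zlo)&(P[:,2]<zhi)]
            if len(P)>20 and np.hypot(*(np.median(P,0)[:2]-c0))<.03:
                mid=(np.percentile(P,3,0)+np.percentile(P,97,0))/2; out.append(mid); print(t,c,mid.round(4),np.ptp(P,0).round(3)); break
    return np.mean(out,0)
p=near("plunger_top",.150,.164,[.521,-.108]); b=near("brake_top",.131,.142,[.457,-.092])
d=(b-p)[:2]; print("dist",np.hypot(*d)); ux=np.r_[d/np.hypot(*d),0]
z=np.array([0,0,-1.]); best=None
for s in(1,-1):
    x=s*ux; q=R.from_matrix(np.c_[x,np.cross(z,x),z]).as_quat()
    j=inverse_kinematics([*p[:2],.19],q); print(s,j)
    if j is not None and (best is None or abs(j[5])<abs(best[1][5])): best=(q,j)
q=best[0]
json.dump(dict(p=p.tolist(),b=b.tolist(),q=q.tolist()),open("s.json","w"))
move_gripper(0.0)
move_to([*p[:2],.19],q)
print(read_t(),read_tool_pos(),read_wrist_force(),read_grip_width())
im=get_image("scene"); cv2.imwrite("pics/s1.png",cv2.resize(im["color"][120:300,180:400,::-1],(770,630))[:600])
E
python3 a.py
```

```text
plunger_top top [ 0.5205 -0.1055  0.1563] [0.042 0.044 0.013]
plunger_top scene [ 0.5232 -0.1108  0.1545] [0.042 0.039 0.008]
brake_top top [ 0.4555 -0.0871  0.1361] [0.028 0.036 0.01 ]
dist 0.06956098309451783
1 [-2.26676368e-01  3.47330311e-01  1.86781797e+00 -4.44089210e-16
  9.26444372e-01 -1.48969985e+00]
-1 [-2.26676368e-01  3.47330311e-01  1.86781797e+00 -4.44089210e-16
  9.26444372e-01  1.65189281e+00]
4.775 [ 0.52206918 -0.10753666  0.19004123] [-0.4917905  -0.55412644 -0.71631886] 0.010713311405976027
```

View pics/s1.png

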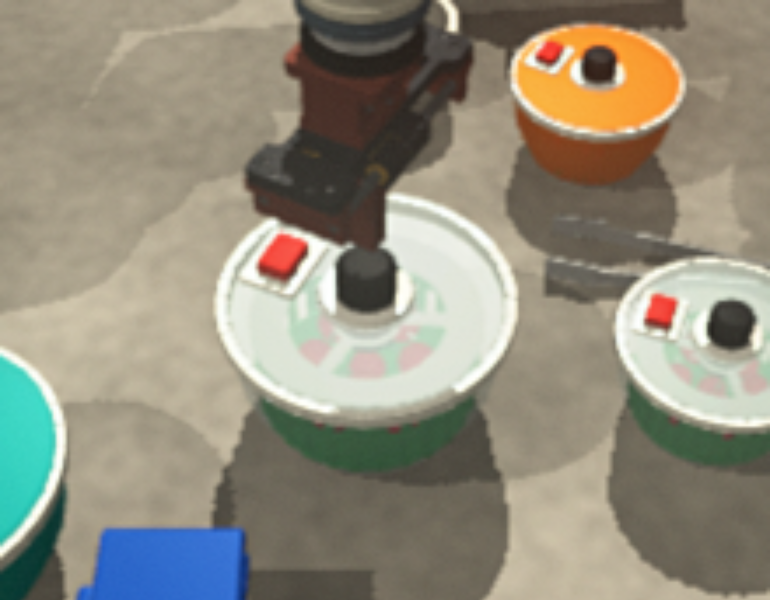

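The closed fingers (crop px ~365,240) stand right above the black plunger (365,275). I start the first stroke.

```bash
cat > b.py <<'E'
from h import *
import json,sys
s=json.load(open("s.json")); p=s["p"][:2]
line_to([*p,.170]); line_to([*p,float(sys.argv[1])],velocity=.07)
print(read_t(),read_tool_pos(),read_wrist_force()); sleep(.15)
print(read_t(),read_tool_pos(),read_wrist_force())
line_to([*p,.18],velocity=.12); print(read_t(),read_wrist_force()); sleep(.6)
E
python3 b.py .140
```

```text
5.6833 [ 0.52297777 -0.10826856  0.14219411] [-4.15411791  1.18626144 19.10938234]
5.8333 [ 0.52297901 -0.10826588  0.14216934] [-3.84594414  1.66653501 18.55864842]
6.3167 [-0.67108252  0.34495479  0.33206177]
```

It hit the stop: TCP at 0.1422 against the expected 0.142, with 19 N where the spring alone takes 8 N. Now the second stroke, then the brake.

```bash
cat > c.py <<'E'
from h import *
import json
b=[.4563,-.0895]
line_to([*b,.18],velocity=.2); line_to([*b,.152]); line_to([*b,.1365],velocity=.04)
for i in range(3):
    print(read_t(),read_tool_pos(),read_wrist_force()); sleep(.7)
for c in("scene","top"):
    im=get_image(c); a=im["color"][120:300,180:400] if c=="scene" else im["color"][150:270,190:330]
    cv2.imwrite(f"pics/{c}2.png",cv2.resize(a[:,:,::-1],(700,572)))
    for r in cut_out(im,"plunger_top"):
        ys,xs=np.nonzero(r["pixels"]); P=world(im,np.c_[xs,ys]); print(c,np.median(P,0).round(3),np.percentile(P[:,2],90).round(4))
E
python3 b.py .140 && python3 c.py
```

```text
7.7417 [ 0.52272641 -0.10837343  0.1421218 ] [-5.23137731  0.94728172 21.61599017]
7.8917 [ 0.52273364 -0.10835542  0.14215052] [-4.78499241  1.04276061 21.58693514]
8.375 [ 1.19901395 -0.59224422  0.01660824]
10.3333 [ 0.45787561 -0.08989326  0.13900386] [-6.90547443  0.7660769  30.76204212]
11.0333 [ 0.45789494 -0.08988203  0.13902162] [-7.40695232  2.25377945 30.31272514]
11.7333 [ 0.45787871 -0.08986679  0.13901791] [-6.60176628  1.06957756 29.97922511]
scene [ 0.261 -0.318  0.151] 0.1545
scene [ 0.343 -0.573  0.152] 0.1545
scene [ 0.524 -0.118  0.152] 0.1564
scene [0.658 0.214 0.104] 0.1082
scene [ 0.781 -0.072  0.112] 0.1148
top [ 0.254 -0.307  0.153] 0.1571
top [ 0.335 -0.563  0.153] 0.1577
top [ 0.779 -0.062  0.113] 0.1185
top [0.655 0.223 0.107] 0.1125
```

View pics/scene2.png

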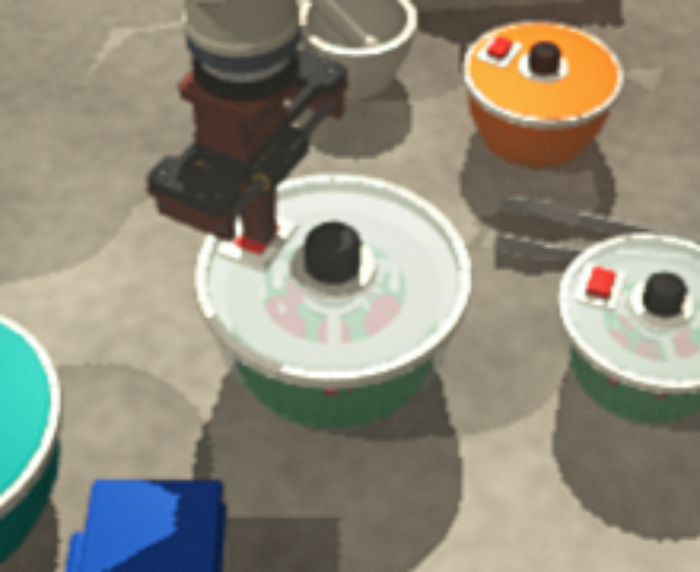

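The fingers hold the red button down (crop px ~250,242) at TCP 0.139, which is its stop. The plunger is up, with its top at 0.156 m. I'm handing in.

```bash
python3 -c "
from rig import *
print(hand_in())"
```

```text
the job is handed in; nothing more can be done
None
```

I gave the spinner two full plunger strokes and handed the job in at about 12 s, with the brake button held at its stop and the plunger up; basket speed was never measured directly, and no verdict was returned.

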